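# Bridge two firebricks with a kiln shelf plate and lay the draping bar across it

### The job

Slide the kiln shelf plate off the one firebrick it lies on, without lifting it, until it bridges the gap to the other brick, square to the bricks and bearing about equally on both. Then lay the steel draping bar on the plate, crosswise, over its middle. Leave the little mould in the gap standing where it is.

Things in the scene. Friction and masses are not known exactly. Their poses are not given: they have to be found in the camera images.
- plate: the bridging plate: a cream ceramic kiln shelf plate, 110 mm (own x) by 220 mm (own y, its length) by 15 mm thick, about 0.7 kg, too wide to grasp. It starts lying on one of the two bricks, its length across that brick, both ends overhanging. Origin: centre of its underside
- brick_a: one of two identical fixed cream firebricks, 230 mm (own x, its length) by 114 mm (own y) by 64 mm high, standing side by side on the white fibre board with their lengths parallel and a gap of 80 to 100 mm between them along y; brick_a is the one that the plate starts on, on the left or the right. Origin: centre of its underside; its top is 64 mm above that (76 mm above the table)
- brick_b: the other firebrick, the same size, fixed, empty at the start; it is to carry the other end of the plate. Origin: centre of its underside
- bar: the draping bar: a plain steel bar 160 mm long (own x) by 24 mm (own y) by 14 mm high, about 0.4 kg, lying flat on the table to the left or right of the white board. Origin: centre of its underside
- mould: small terracotta mould, a truncated cone 40 mm high, 58 mm across its top, loose on the white board in the gap between the bricks; its top is 24 mm lower than the bricks'. Origin: centre of its underside
- hearth: the white fibre board under the bricks and the mould, 270 mm (own x) by 370 mm (own y) by 12 mm, fixed on the table. Origin: centre of its underside
- tape: blue ring of tape, 92 mm across, 24 mm high, lying on the table on the side of the board where the bar is not. Origin: centre of its underside

How it is judged (in metres and radians):
On the way:
1. the plate bridges the two bricks while the bar is not yet on it (y of brick_a in the frame of plate between -0.127 and 0.127 m and x of brick_a in the frame of plate between -0.058 and 0.058 m and angle between the y axis of plate and the y axis of brick_a, either way round below 0.15 rad and z of plate in the frame of brick_a between 0.06 and 0.069 m and y of brick_b in the frame of plate between -0.127 and 0.127 m and x of brick_b in the frame of plate between -0.058 and 0.058 m and angle between the y axis of plate and the y axis of brick_b, either way round below 0.15 rad and z of plate in the frame of brick_b between 0.06 and 0.069 m and angle between plate's own z axis and vertical below 0.05 rad and linear speed of plate below 0.02 m/s and height (world z) of bar below 0.06 m), for 0.2 s.
At the end, for the whole second after the job is handed in: Plate flat, at rest on both bricks: 40 mm or more of its length on each, full width on the bricks, square within 0.15 rad. Bar flat, at rest on the plate, crosswise within 0.18 rad, its centre within 25 mm (along the plate) and 30 mm (across it) of the plate's middle (y of brick_a in the frame of plate between -0.127 and 0.127 m and x of brick_a in the frame of plate between -0.058 and 0.058 m and angle between the y axis of plate and the y axis of brick_a, either way round below 0.15 rad and z of plate in the frame of brick_a between 0.06 and 0.069 m and y of brick_b in the frame of plate between -0.127 and 0.127 m and x of brick_b in the frame of plate between -0.058 and 0.058 m and angle between the y axis of plate and the y axis of brick_b, either way round below 0.15 rad and z of plate in the frame of brick_b between 0.06 and 0.069 m and angle between plate's own z axis and vertical below 0.05 rad and linear speed of each of plate, bar below 0.02 m/s and z of bar in the frame of plate between 0.012 and 0.019 m and y of bar in the frame of plate between -0.025 and 0.025 m and x of bar in the frame of plate between -0.03 and 0.03 m and angle between the x axis of bar and the x axis of plate, either way round below 0.18 rad and angle between bar's own z axis and vertical below 0.08 rad); the robot touches nothing.
It fails at once if the plate is lifted or tipped (more than 25 mm above the brick tops, or tilted by more than 0.3 rad) (height (world z) of plate above 0.101 m or angle between plate's own z axis and vertical above 0.3 rad).
It fails at once if the mould is moved by more than 20 mm or tipped (distance of mould from where it was at the start of the episode above 0.02 m or angle between mould's own z axis and vertical above 0.3 rad).
It also fails if it takes over 50 s, if anything falls off the work surface, if the arm or the gripper's body presses on something with over 40 N, if the wrist force passes 120 N, or if a joint passes its speed limit or range.

### The arm

A 6-joint arm with a two-finger parallel gripper is mounted at the origin on the work surface. World frame = base frame: x ahead of the robot, y to its left, z up, the work surface at z = 0. Lengths are in m, angles in degrees, forces in N, time in s.
With the tool pointing down it reaches from about 0.35 to 0.775 m from the base axis. Payload 5.5 kg.
Tool frame: the origin (TCP) lies midway between the tips of the shut fingers; the grasp point (between the pads) lies 19 mm behind it; z points along the fingers, y is the line along which they close (so a half turn about z gives the same grasp; the last joint's range is limited). The gripper opens to 85 mm and grips with 20 to 120 N. Pads are 22 mm wide; open, the fingers measure 114 mm over their backs; the gripper's body (76 mm by 85 mm) begins 54 mm behind the grasp point. The pads swing forward as they close: fully open they stand 13 mm farther back than shut.
Start: joints at [64.882, 17.945, 2.641, 74.691, 0, 82.002], TCP at [0.169, 0.55, 0.231] pointing down, gripper open.
Joint ranges: [-158.12, 158.12], [-49.38, 96.58], [-58.88, 72.47], [-126.05, 133.96], [-84.25, 85.87], [-180, 180]. Speed limits (degrees/s): [147.25, 147.25, 180, 180, 180, 180].

### API

Orientations are given as a 3x3 rotation matrix whose columns are the frame's x, y, z axes.
In Python, from workcell import robot gives the robot as it stands. The module is installed in compiled form; this text tells all that it offers.
- The arm moves only by the tool arm_command, never from a script. Its argument "moves" is a list of rows, each a list of 7 numbers: the shift along the world's x, y, z in cm, then the turn, a rotation vector about the world's x, y, z in degrees, then the finger opening in cm, from 0 to 8.54. In form: [[tx, ty, tz, rx, ry, rz, claw], ...]. A call has 1 to 20 rows; each row shifts and turns the commanded pose from where the row before left it; what a row does not reach is not made up. A row lasts 1/8 s, in which the tool goes at most 62.5 mm and 10.7 degrees, less where a joint would pass 70% of its speed; a pose out of reach is approached as far as the arm can. A call is refused whole if a number of a shift passes 6.25 or a number of a turn 10.7, either way. A call with a gripper value outside its range is refused whole. The fingers move at their own pace and stop on an object; "force" is the grip in N (left out, the last holds). Time passes only in rows, so rows that do not move let the fingers close. It gives the time, the measured TCP pose, the force, the opening and the grip force at its end, in the units of the state.
- robot.observe(): the state, without advancing time (a new reading comes with each control period).
- robot.camera(name): name is "scene" or "top" or "wrist"; returns a dict with "color" (480x640x3 uint8, red, green, blue), "fx", "fy", "cx", "cy" (pixels), "D" ([k1, k2, p1, p2, k3] as OpenCV has them; the pictures are not rectified), "pose" (4x4, takes a point from camera to world coordinates); the wrist camera has in their place "mount" (4x4, takes a point from camera to tool coordinates, whose origin is the TCP and whose axes are the flange's). Camera axes: x right, y down, z forward; pixel columns grow to the right and rows downward; lengths in m; the calibration is good to about 2 mm. A picture is of the moment at which its call begins: read the wrist's pose just before it. There is no depth.
- robot.job_done(): hands the job in; it is judged then, once.
Trained networks look in the newest picture that a camera, given by its name, has taken for a name from the list of things; names that differ only in an ending like _2 or _b are one class to them, and where a whole thing is asked for, a point or a joint stands for the part that bears it (a point fixed in the world has none). Each returns a list of dicts, best first, with "p" (0 to 1); they miss things now and then, are a little off and sometimes report something else, mostly with a low value. They report only what shows in the picture. A call takes as long as a camera call.
- robot.cut_out(target, camera): "region" (480x640 bool, what is visible of it) and "rect" ([centre column, centre row, width, height] in pixels, round what is visible of it).
The state is a dict: "clock": time; "joint_pos": joint angles; "joint_vel": joint speeds; "joint_torque": joint torques, N m; "ee_pos": TCP position; "tool_rot": TCP orientation; "contact_force": force on the tool from outside, world axes, zero at the start; "ft_torque": the same for the moment, N m; "finger_gap": finger opening in m; "grip_force": force on a finger pad.
Only numpy, scipy, OpenCV 4.12 (cv2) and the standard library are available. Lean on these libraries where they do the work, as an engineer would, in place of code of your own. Each camera call takes 0.05 s, during which the arm holds its last target. There are 200 camera calls.

## Working session

There is one attempt and no reset: what is moved stays moved. The work goes in short steps, Python scripts to look and compute and a tool call to move; the robot and the scene stay as the last step left them, time stands still between calls to the robot, and variables do not carry over. Pictures are saved under pics/ and viewed, at most 10 in all, crops included, and the job is handed in when it is done.

Besides the shell and the picture viewer there is one more tool, called after ">>>" by a JSON object that holds its "name" and its "arguments", one argument or row to a line. arm_command: Moves the arm, as the interface text tells. Its arguments: {"type":"object","properties":{"moves":{"type":"array"},"force":{"type":"number"}},"required":["moves"]}

```bash
mkdir -p pics; cat > h.py <<'E'
import numpy as np, cv2
from workcell import robot
def cam(n):
    s=robot.observe(); c=robot.camera(n)
    if 'pose' not in c:
        T=np.eye(4);T[:3,:3]=np.array(s['tool_rot']);T[:3,3]=s['ee_pos'];c['pose']=T@np.array(c['mount'])
    c['K']=np.array([[c['fx'],0,c['cx']],[0,c['fy'],c['cy']],[0,0,1.]]);c['D']=np.array(c['D'],float);c['pose']=np.array(c['pose']);return c
def onplane(c,px,z):
    u=cv2.undistortPoints(np.array(px,float).reshape(-1,1,2),c['K'],c['D']).reshape(-1,2)
    d=np.c_[u,np.ones(len(u))]@c['pose'][:3,:3].T;o=c['pose'][:3,3]
    return o+d*((z-o[2])/d[:,2])[:,None]
def proj(c,P):
    W=np.linalg.inv(c['pose']);return cv2.projectPoints(np.array(P,float).reshape(-1,3),cv2.Rodrigues(W[:3,:3])[0],W[:3,3],c['K'],c['D'])[0].reshape(-1,2)
def save(c,n): cv2.imwrite('pics/'+n,c['color'][:,:,::-1])
E
python3 - <<'E'
from h import *
s=robot.observe();print(s['ee_pos'],s['tool_rot'],s['finger_gap'])
for n in('top','scene'):
    c=cam(n);save(c,n+'0.png');print(n,c['pose'].round(3).tolist(),c['fx'])
    for t in('plate','brick_a','bar','mould','tape','hearth'):
        for r in robot.cut_out(t,n)[:3]:
            cnt=np.argwhere(r['region'])[:,::-1].astype(np.float32)
            mr=cv2.minAreaRect(cnt)
            print(t,round(r['p'],2),np.round(r['rect'],0),len(cnt),[np.round(q,1) for q in mr])
E
```

```text
[0.1690492  0.5490564  0.23039077] [[-9.55708681e-01  2.94313293e-01 -7.76198712e-04]
 [ 2.94314211e-01  9.55707247e-01 -1.67417130e-03]
 [ 2.49087868e-04 -1.82846635e-03 -9.99998297e-01]] 0.08538806471049847
top [[-0.025, -0.994, 0.103, 0.415], [-1.0, 0.026, 0.006, -0.005], [-0.009, -0.103, -0.995, 1.082], [0.0, 0.0, 0.0, 1.0]] 579.9859222449264
brick_a 0.65 [279. 247.  72. 132.] 8477 [array([278.7, 245.6]), array([130.6,  65.7]), np.float64(84.6)]
brick_a 0.61 [393. 236.  78. 134.] 4505 [array([393.2, 236.5]), array([131. ,  69.7]), np.float64(84.0)]
bar 0.58 [504. 269.  28.  88.] 1371 [array([502.8, 269.1]), array([87.5, 16.5]), np.float64(82.7)]
mould 0.79 [327. 246.  20.  30.] 380 [array([325.7, 247.6]), array([30.1, 15.5]), np.float64(84.3)]
tape 0.87 [127. 303.  55.  45.] 933 [array([127.5, 301.5]), array([49., 53.]), np.float64(90.0)]
tape 0.33 [332. 248. 213. 160.] 8596 [array([333.9, 246.5]), array([144.9, 201.3]), np.float64(84.5)]
hearth 0.81 [334. 248. 212. 161.] 9009 [array([334.3, 246.6]), array([146.1, 201.9]), np.float64(84.6)]
hearth 0.19 [128. 304.  56.  50.] 1033 
[... 415 characters left out ...]
0.76 [294. 305. 134. 115.] 4427 [array([292.6, 300.1]), array([130.9,  71. ]), np.float64(33.7)]
bar 0.62 [193. 364.  76.  61.] 1127 [array([193. , 364.5]), array([81.8, 15.2]), np.float64(36.9)]
mould 0.61 [295. 297. 120. 107.] 6211 [array([294.4, 292.9]), array([ 60.5, 117.9]), np.float64(43.1)]
mould 0.2 [357. 239. 121.  98.] 6564 [array([354.8, 238.4]), array([120.,  63.]), np.float64(29.4)]
tape 0.84 [395. 164.  42.  35.] 748 [array([397. , 162.5]), array([31., 38.]), np.float64(90.0)]
tape 0.7 [294. 302. 136. 114.] 4309 [array([292.8, 299.7]), array([130.9,  70.2]), np.float64(33.7)]
hearth 0.69 [322. 306. 213. 149.] 4327 [array([320.7, 278.8]), array([135.2, 176.6]), np.float64(39.9)]
```

```bash
python3 - <<'E'
from h import *
a=cv2.imread('pics/top0.png')[140:350,80:540];cv2.imwrite('pics/topc.png',cv2.resize(a,(800,365),interpolation=cv2.INTER_CUBIC))
a=cv2.imread('pics/scene0.png')[140:420,140:460];cv2.imwrite('pics/scenec.png',cv2.resize(a,(640,560),interpolation=cv2.INTER_CUBIC))
E
```

```text
(no output)
```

View pics/topc.png

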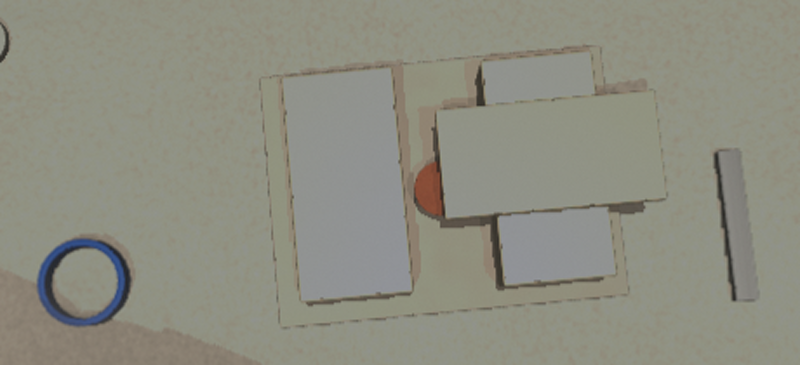

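View pics/scenec.png

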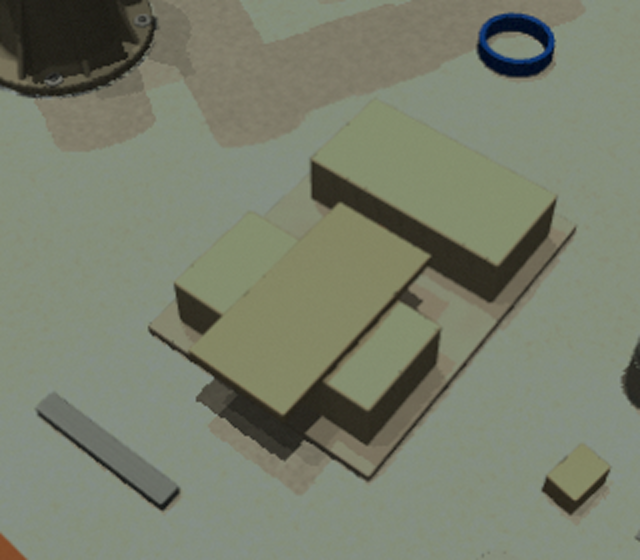

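The top view shows brick_b on the left with crop corners (281,77) to (412,292). The plate is at (436,109) to (666,200) on the right brick (brick_a), and the bar is at (715,150) to (758,299), so it lies on the −y side. The mould is at about (430,190). The scene view agrees: the plate corners there are (340,204), (430,258), (286,416) and (191,352).

```bash
cat > meas.py <<'E'
from h import *
T=cam('top');S=cam('scene')
def tp(l): return np.array(l)/ (800/460)+[80,140]-.2
def sp(l): return np.array(l)/2+[140,140]-.2
def tri(a,b):
    g=[]
    P=[]
    for c,p in((T,a),(S,b)):
        u=cv2.undistortPoints(np.array(p,float).reshape(-1,1,2),c['K'],c['D']).reshape(-1,2)
        g.append(u.T);P.append(np.linalg.inv(c['pose'])[:3])
    X=cv2.triangulatePoints(P[0],P[1],g[0],g[1]);return (X[:3]/X[3]).T
def rep(n,a,b,z):
    X=tri(a,b);print(n,'tri\n',X.round(4));
    for c,p in((T,a),(S,b)):
        w=onplane(c,p,z)[:,:2]
        e=[w[(i+1)%4]-w[i] for i in range(4)]
        print(' ctr',w.mean(0).round(4),'edges',[(round(np.linalg.norm(v)*1e3),round(np.degrees(np.arctan2(v[1],v[0])),1)) for v in e])
# order corners: top view TL,TR,BR,BL  (+x+y, +x-y, -x-y, -x+y)
E
cat > m1.py <<'E'
from meas import *
rep('plate',tp([(436,109),(654,90),(666,200),(446,218)]),sp([(430,258),(286,416),(191,352),(340,204)]),.091)
rep('bb',tp([(281,77),(392,68),(412,292),(301,302)]),sp([(556,197),(493,265),(311,159),(375,99)]),.076)
rep('ba',tp([(480,60),(590,52),(615,276),(502,286)]),sp([(439,327),(370,408),(177,288),(251,211)]),.076)
rep('bar',tp([(715,150),(738,149),(758,299),(734,300)]),sp([(179,489),(164,504),(38,408),(53,394)]),.014)
w=onplane(T,tp([(414,188),(440,161),(444,217)]),.052);print('mould',w)
E
python3 m1.py
```

```text
plate tri
 [[ 0.5972 -0.0337  0.0853]
 [ 0.6117 -0.2504  0.0862]
 [ 0.5019 -0.2574  0.082 ]
 [ 0.4883 -0.04    0.0843]]
 ctr [ 0.549  -0.1444] edges [(217, np.float64(-86.5)), (110, np.float64(-176.8)), (217, np.float64(93.2)), (109, np.float64(3.5))]
 ctr [ 0.5531 -0.1489] edges [(214, np.float64(-85.9)), (107, np.float64(-175.5)), (216, np.float64(94.2)), (107, np.float64(3.3))]
bb tri
 [[ 0.6369  0.1227  0.0696]
 [ 0.6424  0.0089  0.0723]
 [ 0.4165 -0.0042  0.0687]
 [ 0.4091  0.1065  0.0696]]
 ctr [0.5267 0.0589] edges [(113, np.float64(-86.8)), (227, np.float64(-176.4)), (110, np.float64(93.6)), (228, np.float64(4.3))]
 ctr [0.5286 0.053 ] edges [(111, np.float64(-87.8)), (222, np.float64(-176.4)), (111, np.float64(94.2)), (226, np.float64(3.8))]
ba tri
 [[ 0.6483 -0.0811  0.0715]
 [ 0.6553 -0.1909  0.0732]
 [ 0.4283 -0.2076  0.0613]
 [ 0.4196 -0.0948  0.068 ]]
 ctr [ 0.5377 -0.1421] edges [(112, np.float64(-87.4)), (227, np.float64(-176.3)), (112, np.float64(93.6)), (229, np.float64(3.6))]
 ctr [ 0.5418 -0.1477] edges [(107, np.float64(-85.5)), (220, np.float64(-174.3)), (114, np.float64(97.2)), (225, np.float64(3.7))]
bar tri
 [[ 0.559  -0.3338  0.005 ]
 [ 0.5602 -0.3554  0.0097]
 [ 0.4009 -0.3669  0.0089]
 [ 0.3987 -0.3449  0.0044]]
 ctr [ 0.4798 -0.3475] edges [(24, np.float64(-89.0)), (159, np.float64(-175.9)), (25, np.float64(91.0)), (159, np.float64(3.8))]
 ctr [ 0.4829 -0.3526] edges [(19, np.float64(-87.8)), (158, np.float64(-175.8)), (19, np.float64(93.9)), (159, np.float64(4.0))]
mould [[ 0.52281132 -0.00879909  0.052     ]
 [ 0.5500284  -0.03627627  0.052     ]
 [ 0.49218426 -0.03868605  0.052     ]]
```

>>> {"name": "arm_command", "arguments": {
  "moves": [
    [4,-3.5,0,0,0,-3.65,6],
    [4,-3.5,0,0,0,-3.65,6],
    [4,-3.5,0,0,0,-3.65,6],
    [4,-3.5,0,0,0,-3.65,6],
    [4,-3.5,0,0,0,-3.65,6],
    [4,-3.5,0,0,0,-3.65,6],
    [4,-3.5,0,0,0,-3.65,6],
    [1.8,-5,0,0,0,-3.65,6],
    [1.8,-5,0,0,0,-3.65,6],
    [1.8,-5,0,0,0,-3.65,6],
    [1.8,-5,0,0,0,-3.65,6],
    [1.8,-5,0,0,0,-3.65,6],
    [1.8,-5,0,0,0,-3.65,6],
    [0,-4.7,0,0,0,-3.65,6],
    [0,-4.7,0,0,0,-3.65,6],
    [0,-4.7,0,0,0,-3.65,6],
    [0,-4.7,0,0,0,-3.65,6],
    [0,-4.7,0,0,0,-3.65,6],
    [0,-4.7,0,0,0,-3.65,6],
    [0,0,0,0,0,0,6]
  ],
  "force": 40
}}

```text
clock: 3.3
ee_pos: [0.5569, -0.2809, 0.2306]
tool_rot: [[-0.057, 0.998, -0.0], [0.998, 0.057, -0.0], [-0.0, -0.0, -1.0]]
contact_force: [-0.6, 0.0, 1.2]
finger_gap: 0.0597
grip_force: 0.0
```

>>> {"name": "arm_command", "arguments": {
  "moves": [
    [0,-1,-4,0,0,0,6],
    [0,0,-4,0,0,0,6],
    [0,0,-4,0,0,0,6],
    [0,0,-3.7,0,0,0,6],
    [0,0,0,0,0,0,6],
    [0,0,0,0,0,0,6]
  ]
}}

```text
clock: 4.05
ee_pos: [0.5581, -0.2873, 0.0758]
tool_rot: [[-0.062, 0.998, 0.001], [0.998, 0.062, -0.001], [-0.001, 0.001, -1.0]]
contact_force: [1.0, -0.4, 0.3]
finger_gap: 0.0599
grip_force: 0.0
```

```bash
python3 - <<'E'
from h import *
print(robot.observe()['ee_pos'])
a=cam('scene')['color'][240:440,170:370,::-1];b=cv2.resize(cam('wrist')['color'][:,:,::-1],(400,300))
o=np.zeros((400,800,3),np.uint8);o[:,:400]=cv2.resize(a,(400,400));o[:300,400:]=b;cv2.imwrite('pics/p1.png',o)
E
```

```text
[ 0.55808392 -0.28733052  0.07581355]
```

View pics/p1.png

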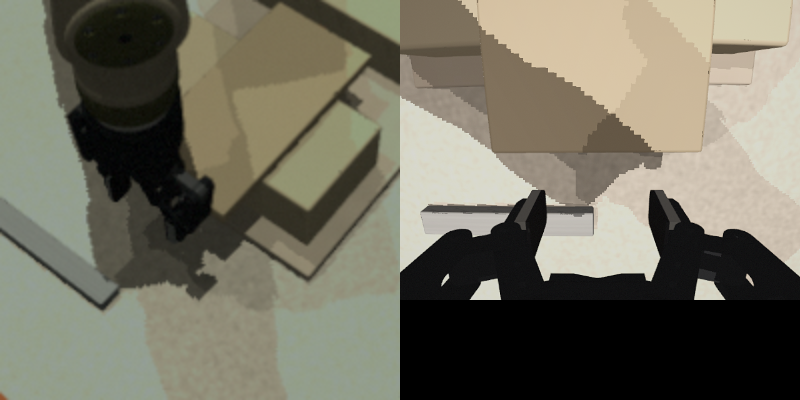

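The wrist view shows the plate's near edge at columns 492–705, with the fingers centred on it (545–650) and still clear of it. Next I push.

>>> {"name": "arm_command", "arguments": {
  "moves": [
    [0,0,-0.3,0,0,0,6],
    [0,0.5,0,0,0,0,6],
    [0,0.6,0,0,0,0,6],
    [0,0.6,0,0,0,0,6],
    [-0.05,0.8,0,0,0,0,6],
    [-0.05,0.8,0,0,0,0,6],
    [-0.05,0.8,0,0,0,0,6],
    [-0.05,0.8,0,0,0,0,6],
    [-0.05,0.8,0,0,0,0,6],
    [-0.05,0.8,0,0,0,0,6],
    [0,0,0,0,0,0,6]
  ]
}}

```text
clock: 5.52
ee_pos: [0.5541, -0.2211, 0.0713]
tool_rot: [[-0.063, 0.998, -0.0], [0.998, 0.063, 0.001], [0.001, -0.0, -1.0]]
contact_force: [-0.6, -0.2, 0.0]
finger_gap: 0.0599
grip_force: 0.0
```

```bash
python3 - <<'E'
from h import *
print(robot.observe()['ee_pos'])
b=cam('wrist')['color'][:,:,::-1];a=cam('scene')['color'][190:390,210:410,::-1]
o=np.zeros((400,800,3),np.uint8);o[:,:400]=cv2.resize(a,(400,400));o[:300,400:]=cv2.resize(b,(400,300));cv2.imwrite('pics/p2.png',o)
E
```

```text
[ 0.55413147 -0.22112288  0.07131333]
```

View pics/p2.png

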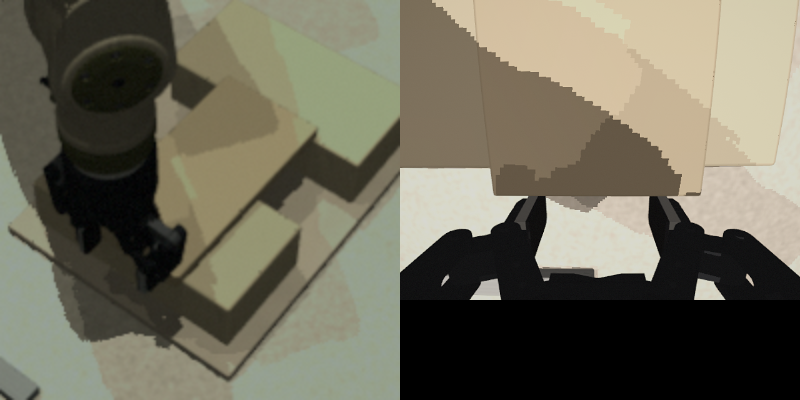

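The plate is sliding squarely, and its leading edge is now at brick_b. I'll raise the fingers slightly so they clear brick_a, then continue.

>>> {"name": "arm_command", "arguments": {
  "moves": [
    [0,0,0.25,0,0,0,6],
    [-0.05,0.8,0,0,0,0,6],
    [-0.05,0.8,0,0,0,0,6],
    [-0.05,0.8,0,0,0,0,6],
    [-0.05,0.8,0,0,0,0,6],
    [-0.05,0.8,0,0,0,0,6],
    [-0.05,0.8,0,0,0,0,6],
    [0,0.4,0,0,0,0,6],
    [0,0,0,0,0,0,6],
    [0,0,0,0,0,0,6]
  ]
}}

```text
clock: 6.88
ee_pos: [0.5508, -0.1696, 0.0733]
tool_rot: [[-0.062, 0.998, -0.001], [0.998, 0.062, 0.002], [0.002, -0.001, -1.0]]
contact_force: [0.5, -0.1, 0.5]
finger_gap: 0.0597
grip_force: 0.2
```

>>> {"name": "arm_command", "arguments": {
  "moves": [
    [0,-1.5,0,0,0,0,6],
    [0,-1.5,0,0,0,0,6],
    [0,0,3,0,0,5,6],
    [0,0,4,0,0,5,6],
    [-1,-2,4,0,0,10,6],
    [-1,-2,3,0,0,10,6],
    [-1,-2,2,0,0,10,6],
    [-1,-2,0,0,0,10,6],
    [-1,-2,0,0,0,10,6],
    [-1,-2,0,0,0,10,6],
    [-1,-2,0,0,0,10,6],
    [0,-1,0,0,0,10,6],
    [0,0,0,0,0,0,6],
    [0,0,0,0,0,0,6]
  ]
}}

```text
clock: 8.62
ee_pos: [0.481, -0.3506, 0.2336]
tool_rot: [[-0.998, -0.058, -0.0], [-0.058, 0.998, 0.001], [0.0, 0.001, -1.0]]
contact_force: [-0.0, 0.4, 0.4]
finger_gap: 0.0602
grip_force: 0.0
```

```bash
python3 - <<'E'
from h import *
s=robot.observe();print(s['ee_pos'],np.round(s['tool_rot'],3).tolist())
T=cam('top');S=cam('scene');W=cam('wrist')
o=np.zeros((585,800,3),np.uint8)
o[:365]=cv2.resize(T['color'][140:350,80:540,::-1],(800,365),interpolation=cv2.INTER_CUBIC)
o[365:,:293]=cv2.resize(W['color'][:,:,::-1],(293,220));o[365:,300:551]=cv2.resize(S['color'][140:420,140:460,::-1],(251,220))
cv2.imwrite('pics/p3.png',o);cv2.imwrite('pics/w3.png',cv2.resize(W['color'][:,:,::-1],(640,480)))
np.savez('w3.npz',pose=W['pose'],K=W['K'],D=W['D'])
for n in('top','wrist'):
  for r in robot.cut_out('bar',n)[:2]:
    c=np.argwhere(r['region'])[:,::-1].astype(np.float32);print(n,r['p'],[np.round(q,1) for q in cv2.minAreaRect(c)],len(c))
E
```

```text
[ 0.48102757 -0.35055595  0.23359704] [[-0.998, -0.058, -0.0], [-0.058, 0.998, 0.001], [0.0, 0.001, -1.0]]
top 0.96 [array([502.9, 268.8]), array([87.1, 16.1]), np.float64(82.7)] 1351
wrist 0.94 [array([315.2, 197. ]), array([ 28.9, 178.1]), np.float64(0.5)] 4733
wrist 0.21 [array([588.5, 320. ]), array([128., 101.]), np.float64(90.0)] 11462
```

View pics/p3.png

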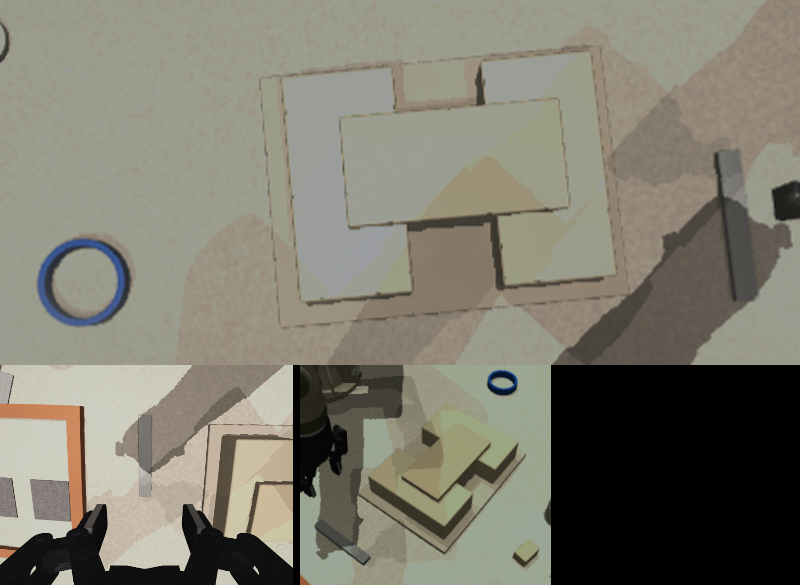

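View pics/w3.png

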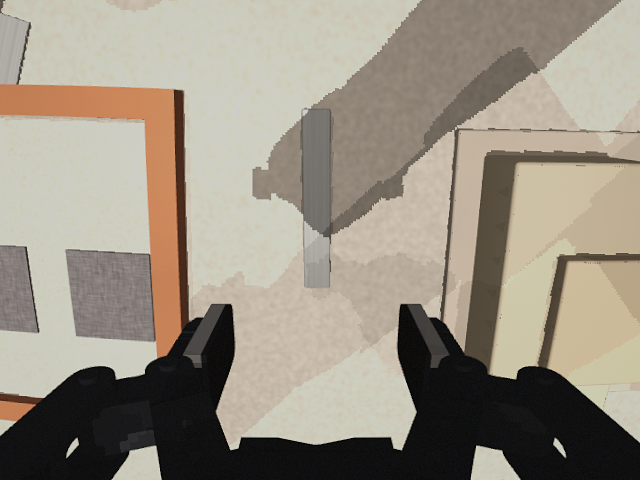

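The plate now bridges the bricks, with crop corners (340,118), (558,98), (569,208) and (349,227). In the wrist view the bar spans (302–330, 109–288). Next I measure both.

```bash
python3 - <<'E'
from meas import *
def sh(l): return np.array(l)
w=onplane(T,tp([(340,118),(558,98),(569,208),(349,227)]),.091)[:,:2];print('plate',w.mean(0),np.degrees(np.arctan2(*(w[0]+w[1]-w[2]-w[3])[::-1])))
for n,l in(('b',[(281,77),(392,68),(412,292),(301,302)]),('a',[(480,60),(590,52),(615,276),(502,286)])):
    print(n,onplane(T,tp(l),.076)[:,:2].mean(0))
W=dict(np.load('w3.npz'))
b=onplane(W,[(302.5,109),(330,109),(329.5,287.5),(304.5,287.5)],.014)[:,:2];print('bar wrist',b.round(4).tolist(),b.mean(0))
# height of bar: triangulate wrist vs top
t=tp([(715,150),(738,149),(758,299),(734,300)])
import itertools
for i in range(4):
    for z in(0.,.007,.014): 
        print(i,z,onplane(T,[t[i]],z)[0,:2].round(4),end=' ')
    print()
E
```

```text
plate [ 0.54307963 -0.04884498] 3.4274532110904308
b [0.52666283 0.05894543]
a [ 0.537749   -0.14214611]
bar wrist [[0.4001, -0.3651], [0.3987, -0.3423], [0.5574, -0.3317], [0.5588, -0.3549]] [ 0.47874742 -0.34849005]
0 0.0 [ 0.5609 -0.3342] 0 0.007 [ 0.5599 -0.332 ] 0 0.014 [ 0.559  -0.3299] 
1 0.0 [ 0.5613 -0.3588] 1 0.007 [ 0.5603 -0.3565] 1 0.014 [ 0.5594 -0.3542] 
2 0.0 [ 0.4004 -0.3702] 2 0.007 [ 0.4005 -0.3679] 2 0.014 [ 0.4006 -0.3655] 
3 0.0 [ 0.4    -0.3449] 3 0.007 [ 0.4001 -0.3427] 3 0.014 [ 0.4002 -0.3405]
```

>>> {"name": "arm_command", "arguments": {
  "moves": [
    [-0.2,0.2,-4.5,0,0,0.5,6],
    [0,0,-4.5,0,0,0,6],
    [0,0,-4.5,0,0,0,6],
    [0,0,-4.5,0,0,0,6],
    [0,0,-3,0,0,0,6],
    [0,0,-1.2,0,0,0,6],
    [0,0,0,0,0,0,6],
    [0,0,0,0,0,0,6]
  ]
}}

```text
clock: 9.98
ee_pos: [0.4803, -0.3493, 0.0134]
tool_rot: [[-0.998, -0.07, 0.002], [-0.07, 0.998, -0.002], [-0.002, -0.002, -1.0]]
contact_force: [0.1, -0.4, 0.8]
finger_gap: 0.0603
grip_force: 0.0
```

>>> {"name": "arm_command", "arguments": {
  "moves": [
    [-0.1,0.1,-0.5,0,0,0,6],
    [0,0,-0.4,0,0,0,4],
    [0,0,0,0,0,0,2],
    [0,0,0,0,0,0,1],
    [0,0,0,0,0,0,1],
    [0,0,0,0,0,0,1],
    [0,0,0,0,0,0,1],
    [0,0,0,0,0,0,1]
  ],
  "force": 60
}}

```text
clock: 10.98
ee_pos: [0.4783, -0.3477, 0.0031]
tool_rot: [[-0.998, -0.07, 0.0], [-0.07, 0.998, -0.0], [-0.0, -0.0, -1.0]]
contact_force: [-1.4, -0.6, 6.0]
finger_gap: 0.0224
grip_force: 60.6
```

>>> {"name": "arm_command", "arguments": {
  "moves": [
    [0,0,1,0,0,0,1],
    [0,0,3,0,0,0,1],
    [0,0,4,0,0,0,1],
    [0,0,4,0,0,0,1],
    [0,0,4,0,0,0,1],
    [0,0,2,0,0,0,1],
    [0.8,3.7,0,0,0,0,1],
    [0.8,3.7,0,0,0,0,1],
    [0.8,3.7,0,0,0,0,1],
    [0.8,3.7,0,0,0,0,1],
    [0.8,3.7,0,0,0,0,1],
    [0.8,3.7,0,0,0,0,1],
    [0.8,3.7,0,0,0,0,1],
    [0.8,4,0,0,0,-0.5,1],
    [0,0,0,0,0,0,1],
    [0,0,0,0,0,0,1]
  ]
}}

```text
clock: 12.98
ee_pos: [0.5418, -0.0482, 0.1824]
tool_rot: [[-0.998, -0.062, -0.001], [-0.062, 0.998, 0.0], [0.001, 0.0, -1.0]]
contact_force: [-0.2, -0.3, -4.9]
finger_gap: 0.0224
grip_force: 60.0
```

```bash
python3 - <<'E'
from h import *
s=robot.observe();print(s['ee_pos'],s['finger_gap'],s['grip_force'],np.round(s['contact_force'],1))
W=cam('wrist');S=cam('scene')
o=np.zeros((400,800,3),np.uint8);o[:300,:400]=cv2.resize(W['color'][:,:,::-1],(400,300));o[:,400:]=cv2.resize(S['color'][100:400,180:480,::-1],(400,400))
cv2.imwrite('pics/p4.png',o)
E
```

```text
[ 0.54181895 -0.04822187  0.18238748] 0.02235633483191475 60.032655000686646 [-0.2 -0.3 -4.9]
```

View pics/p4.png

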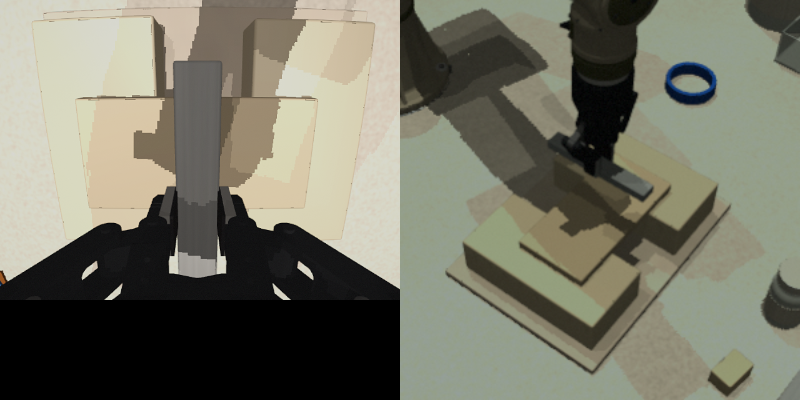

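The bar is held level and lies crosswise over the middle of the plate. Lowering it now.

>>> {"name": "arm_command", "arguments": {
  "moves": [
    [0.1,0,-3,0,0,0,1],
    [0,0,-3,0,0,0,1],
    [0,0,-1.5,0,0,0,1],
    [0,0,-0.8,0,0,0,1],
    [0,0,-0.2,0,0,0,1],
    [0,0,0,0,0,0,1],
    [0,0,0,0,0,0,1]
  ]
}}

```text
clock: 13.95
ee_pos: [0.544, -0.0485, 0.0987]
tool_rot: [[-0.998, -0.062, 0.002], [-0.062, 0.998, -0.0], [-0.002, -0.0, -1.0]]
contact_force: [-0.2, -0.1, -5.0]
finger_gap: 0.0221
grip_force: 60.0
```

>>> {"name": "arm_command", "arguments": {
  "moves": [
    [0,0,-0.2,0,0,0,1],
    [0,0,-0.1,0,0,0,1],
    [0,0,-0.1,0,0,0,1],
    [0,0,0,0,0,0,1]
  ]
}}

```text
clock: 14.45
ee_pos: [0.5433, -0.0484, 0.0941]
tool_rot: [[-0.998, -0.062, 0.0], [-0.062, 0.998, 0.0], [-0.0, 0.0, -1.0]]
contact_force: [-1.7, 0.7, -0.6]
finger_gap: 0.0218
grip_force: 60.4
```

The bar is resting on the plate, since Fz went from −5.0 to −0.6 N. I'll release it and go straight up.

>>> {"name": "arm_command", "arguments": {
  "moves": [
    [0,0,0,0,0,0,4.5],
    [0,0,0,0,0,0,4.5],
    [0,0,0,0,0,0,4.5],
    [0,0,0,0,0,0,4.5],
    [0,0,1,0,0,0,4.5],
    [0,0,3,0,0,0,4.5],
    [0,0,5,0,0,0,4.5],
    [0,0,5,0,0,0,4.5],
    [0,5,0,0,0,0,4.5],
    [0,5,0,0,0,0,4.5],
    [0,5,0,0,0,0,4.5],
    [0,5,0,0,0,0,4.5],
    [-2,5,0,0,0,0,4.5],
    [-4,4,0,0,0,0,4.5],
    [-4,4,0,0,0,0,4.5],
    [0,0,0,0,0,0,4.5]
  ]
}}

```text
clock: 16.45
ee_pos: [0.4405, 0.2839, 0.2349]
tool_rot: [[-0.998, -0.067, 0.0], [-0.067, 0.998, 0.001], [-0.0, 0.001, -1.0]]
contact_force: [0.8, 0.6, -0.1]
finger_gap: 0.0455
grip_force: 0.0
```

```bash
python3 - <<'E'
from h import *
s=robot.observe();print(s['ee_pos'],s['clock'])
T=cam('top');S=cam('scene')
o=np.zeros((600,800,3),np.uint8)
o[:365]=cv2.resize(T['color'][140:350,80:540,::-1],(800,365),interpolation=cv2.INTER_CUBIC)
o[365:,:269]=cv2.resize(S['color'][140:420,140:460,::-1],(269,235));cv2.imwrite('pics/p5.png',o)
for r in robot.cut_out('bar','top')[:1]:
    c=np.argwhere(r['region'])[:,::-1].astype(np.float32);m=cv2.minAreaRect(c);print(r['p'],m)
    w=onplane(T,cv2.boxPoints(m),.105);print(w.round(4),w.mean(0))
E
```

```text
[0.44054972 0.2838813  0.23486183] 16.45
0.95 ((340.72564697265625, 232.03048706054688), (93.86680603027344, 16.012571334838867), 83.6598129272461)
[[ 0.6228 -0.0281  0.105 ]
 [ 0.6251 -0.0554  0.105 ]
 [ 0.4651 -0.0679  0.105 ]
 [ 0.4628 -0.041   0.105 ]] [ 0.54394825 -0.04808417  0.105     ]
```

View pics/p5.png

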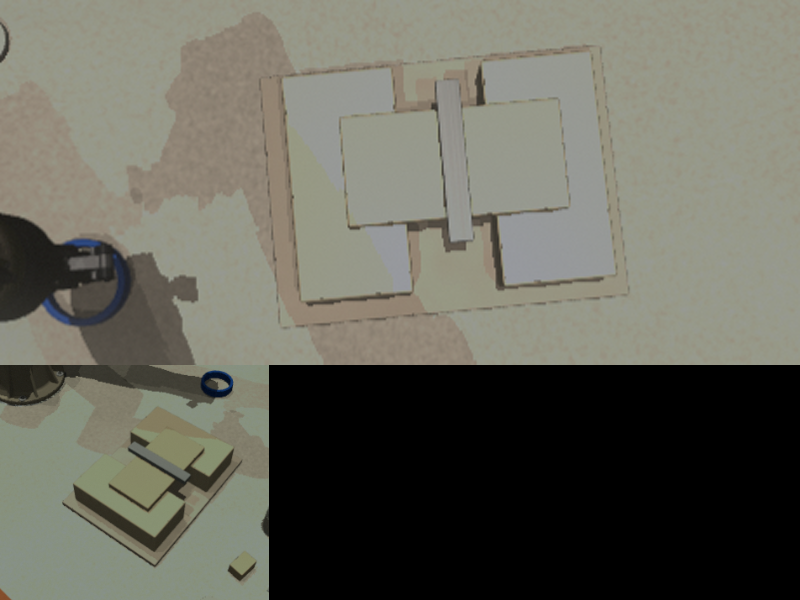

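The bar lies crosswise over the middle of the plate, at crop (435–472, 80–242). The plate hasn't moved (340–569) and the arm is clear.

```bash
python3 -c "
from workcell import robot
print(robot.job_done())"
```

```text
the job is handed in; nothing more can be done
None
```

I handed the job in at about 16.5 s: the plate bridges both bricks, square to within about 0.5°, with roughly 53 mm of its length on one and 67 mm on the other by camera; the bar lies crosswise within about 2 mm of its middle, and nothing suggests the mould moved, though the plate hid it from view; no verdict was returned.

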